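# Fit the platen to the slide press

### The job

Pick up the aluminium platen, lower it square over the tall rod of the slide press and press it down gently until the sprung latch opposite the rod snaps over its end and holds it flat and in line on the sprung bed; then let go. A glass slide lies in the bed and cracks if the platen is dropped on it or pushed much harder than the latch needs, so feel for the bed and the latch. Leave the petri dish, the small tub and the timer where they are.

Things in the scene. Friction and masses are not known exactly. Their poses are not given: they have to be found in the camera images.
- press: Slide press, fixed to the bench. Grey base 84 x 215 x 14 mm; origin under its centre, on the bench; z up, y along its length. Rod at y = -75 mm. Above the base a carriage with the bed and the latch (y = +54 to +74 mm), set before the episode anywhere in a 16 mm range of height and held firmly; its height is not told and must be seen or felt.
- rod_tip (a point): Centre of the top end of the press's upright steel rod, 150 mm above the bench; axes as the press. The rod has 12 mm diameter, its top 8 mm tapered to 6 mm.
- bed (a joint): How far the sprung bed is pushed down, m: 0 free, 0.012 hard stop. Spring 3 N at 0, then 0.8 N per mm. Platen lying on it unlatched: under 0.002; latched: about 0.005. The bed's top (glass slide, 76 mm long, in a steel pad) is flat, level, 44 to 60 mm above the bench when free, at press y = -39 to +37 mm.
- latch (a joint): Angle of the sprung steel hook, rad: 0 closed, grows outward (press +y). It rises about 42 mm over the free bed, sloped on its inner side: the platen's end, coming straight down, pushes it out to about 0.2 rad, and it snaps back over the platen's top face once the bed is about 5 mm down. This takes 1 to 5 N downward beside the bed's force.
- platen: Loose aluminium platen, about 0.26 kg: flat plate 40 mm wide (x), 10 mm thick, from y = -95 mm to y = +60 mm; origin on its flat underside below the grip rib, z up, y along its length. At y = -75 mm a hole of about 14 mm diameter runs through plate and a round boss of 30 mm diameter, 36 mm deep in all. The +y end goes under the latch.
- platen_grip (a point): Centre of the platen's upright grip rib, 30 mm above the underside. The rib is 16 mm thick (x), 50 mm long (y), its flanks clear from 15 to 43 mm above the underside and its top at 46 mm. Axes as the platen.
- platen_hole (a point): Centre of the hole's lower mouth, on the platen's underside, 75 mm from the origin along -y.
- petri_dish: Empty clear petri dish, 92 mm across, 16 mm tall; origin under its centre. A bystander.
- small_tub: White tub with a black lid, 35 mm across, 52 mm tall; origin under its centre. A bystander.
- timer: Flat white timer, 62 x 62 x 21 mm; origin under its centre. A bystander.
Mind the look-alikes: they are no part of the job. There is more than one size of the platen; the job needs the middle-sized.

How it is judged:
By the outcome, as a careful person would: the job done as asked, in the order asked, and still so for the second after the job is handed in, with the robot touching nothing.
It also fails if it takes over 54 s, if anything falls off the work surface, if the arm or the gripper's body presses on something with over 40 N, if the wrist force passes 120 N, or if a joint passes its speed limit or range.

### The arm

A 7-joint arm with a two-finger parallel gripper is mounted at the origin on a cart in front of the work surface, level with it; the furniture and walls round the work are solid. World frame = base frame: x ahead of the robot, y to its left, z up, the work surface at z = 0. Lengths are in m, angles in rad, forces in N, time in s.
With the tool pointing down it reaches from about 0.425 to 0.925 m from the base axis. Payload 6.8 kg.
Tool frame: the origin (TCP) lies at the very end of the fingers, on their centre line; the grasp point (between the pads) lies 19 mm behind it (r.grip_point_offset is the distance from the TCP to the grasp point, in m); z points along the fingers, y is the line along which they close (so a half turn about z gives the same grasp; the last joint's range is limited). The gripper opens to 85 mm and grips with 20 to 120 N. Pads are 22 mm wide; open, the fingers measure 114 mm over their backs; the gripper's body (76 mm by 85 mm) begins 54 mm behind the grasp point. The pads swing forward as they close: fully open they stand 13 mm farther back than shut.
Start: joints at [-1.414, 0.477, 0.022, 1.555, -0.011, 1.109, -0.083], TCP at [0.177, 0.651, 0.203] pointing down, gripper open.
Joint ranges: [-2.96, 2.96], [-0.34, 2.1], [-1.41, 1.46], [0.24, 2.44], [-1.37, 4.51], [0.17, 1.92], [-2.96, 2.96]. Speed limits (rad/s): [2.39, 2.39, 3.14, 3.14, 3.14, 3.14, 3.14].

### API

Orientations are given as a rotation vector (axis times angle).
In Python, from bench import status, eyes, r gives the robot as it stands.
- The arm moves only by the shell command python3 -m crank 'ROWS' [OPENING] [FORCE]. ROWS is JSON, a list of rows, each a list of 6 numbers: the shift along the tool's x, y, z normalised to -1 to 1, where 1 is 0.02 m, then the turn, a rotation vector about the tool's x, y, z normalised to -1 to 1, where 1 is 45 degrees. A call has 1 to 12 rows; each row shifts and turns the commanded pose from where the row before left it, along the tool's axes as they then stand; what a row does not reach is not made up. A row lasts 1/10 s, in which the tool goes at most 50 mm and 8.59 degrees, less where a joint would pass 70% of its speed; a pose out of reach is approached as far as the arm can. A call with a number of a shift or a turn outside -1 to 1 is refused whole. A call with a gripper value outside its range is refused whole. OPENING is the opening, from 0 (shut) to 1 (fully open), set as the call begins (- or left out, the last holds). The fingers move at their own pace and stop on an object; FORCE is the grip in N (left out, the last holds). Time passes only in rows, so rows that do not move let the fingers close. It gives the time, the measured TCP pose, the force, the opening and the grip force at its end, in the units of the state.
- status.get_obs(): the state, without advancing time (a new reading comes with each control period).
- eyes.grab_frame(name): name is "scene" or "top"; returns a dict with "image" (384x512x3 uint8, red, green, blue), "depth" (384x512 float32, m along the optical axis (not along the pixel's ray), 0 where there is no reading), "fovy" (degrees; the focal length in pixels is half the picture's height over the tangent of half this angle, whatever the lens; pixels are square), "cx", "cy" (the principal point, pixels), "world_to_cam" (4x4, takes a point from world to camera coordinates). Camera axes: x right, y up, looking along -z (the intrinsics and any distortion apply to the point x, -y, -z); pixel columns grow to the right and rows downward; lengths in m; the calibration is good to about 2 mm. A picture is of the moment at which its call begins.
- r.hand_in(): hands the job in; it is judged then, once.
The state is a dict: "clock": time; "joints": joint angles; "qvel": joint speeds; "tau": joint torques, N m; "tcp_pos": TCP position; "orientation": TCP orientation; "contact_force": force on the tool from outside, world axes, zero at the start; "moment": the same for the moment, N m; "grip_width": finger opening in m; "gripper_force": force on a finger pad.
Only numpy, scipy, OpenCV 4.12 (cv2) and the standard library are available. Lean on these libraries where they do the work, as an engineer would, in place of code of your own. Each camera call takes 0.05 s, during which the arm holds its last target. There are 200 camera calls.

## Working session

There is one attempt and no reset: what is moved stays moved. The work goes in short steps, Python scripts to look and compute and a shell command to move; the robot and the scene stay as the last step left them, time stands still between calls to the robot, and variables do not carry over. Pictures are saved under pics/ and viewed, at most 12 in all, crops included, and the job is handed in when it is done.

```bash
ls; mkdir -p pics
cat > h.py <<'E'
import numpy as np, cv2
from bench import status, eyes, r
def grab(n):
    f=eyes.grab_frame(n); np.savez(f'/tmp/{n}.npz',**{k:v for k,v in f.items()}); return f
def load(n): return dict(np.load(f'/tmp/{n}.npz'))
def cloud(f):
    h,w=f['depth'].shape; fl=h/2/np.tan(np.radians(float(f['fovy']))/2)
    v,u=np.mgrid[:h,:w]; d=f['depth']
    P=np.stack([(u-f['cx'])/fl*d,-(v-f['cy'])/fl*d,-d],-1)
    T=np.linalg.inv(f['world_to_cam']); return P@T[:3,:3].T+T[:3,3]
E
python3 - <<'E'
from h import *
for n in ('scene','top'):
    f=grab(n); cv2.imwrite(f'pics/{n}0.png',cv2.resize(f['image'][:,:,::-1],(800,600)))
    print(n,f.keys(),f['fovy'],f['cx'],f['cy'],np.linalg.inv(f['world_to_cam']).round(3), (f['depth']>0).mean())
print(status.get_obs())
E
```

```text
pics
scene dict_keys(['image', 'depth', 'fovy', 'cx', 'cy', 'world_to_cam']) 47.18890901227257 260.70381598510653 195.2410129279281 [[ 0.692  0.551 -0.466  0.003]
 [-0.721  0.516 -0.462 -0.478]
 [-0.014  0.656  0.755  1.044]
 [ 0.     0.     0.     1.   ]] 0.9961395263671875
top dict_keys(['image', 'depth', 'fovy', 'cx', 'cy', 'world_to_cam']) 54.41357912587767 254.62548625911018 193.1088867515559 [[-0.054  0.975 -0.217  0.304]
 [-0.999 -0.052  0.014  0.098]
 [ 0.002  0.218  0.976  1.374]
 [ 0.     0.     0.     1.   ]] 0.9956003824869791
{'clock': 0.1, 'joints': array([-1.41409611,  0.47771717,  0.02236584,  1.55632771, -0.01152587,
        1.10932947, -0.08308919]), 'qvel': array([ 0.00090725, -0.00218788,  0.00111031, -0.0012067 ,  0.00011995,
       -0.00032278, -0.00168821]), 'tau': array([ 3.79926962e-03, -5.97754240e+01,  1.61358476e+00, -2.81957710e+01,
        1.28147469e-02,  5.01600327e-03,  6.70773304e-06]), 'tcp_pos': array([0.17652731, 0.65090984, 0.20243411]), 'orientation': array([-4.14719837e-01, -3.11398574e+00,  2.59127015e-03]), 'contact_force': array([-0.44242114, -0.46959003,  0.25969923]), 'moment': array([-0.01058614,  0.00725911,  0.04290191]), 'gripper_force': 0.0, 'grip_width': 0.08521565385557239}
```

View pics/top0.png

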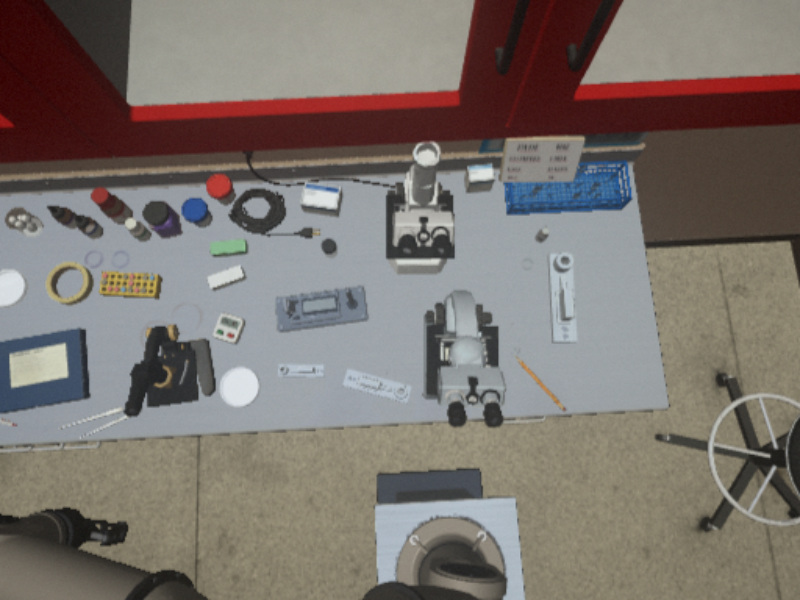

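View pics/scene0.png

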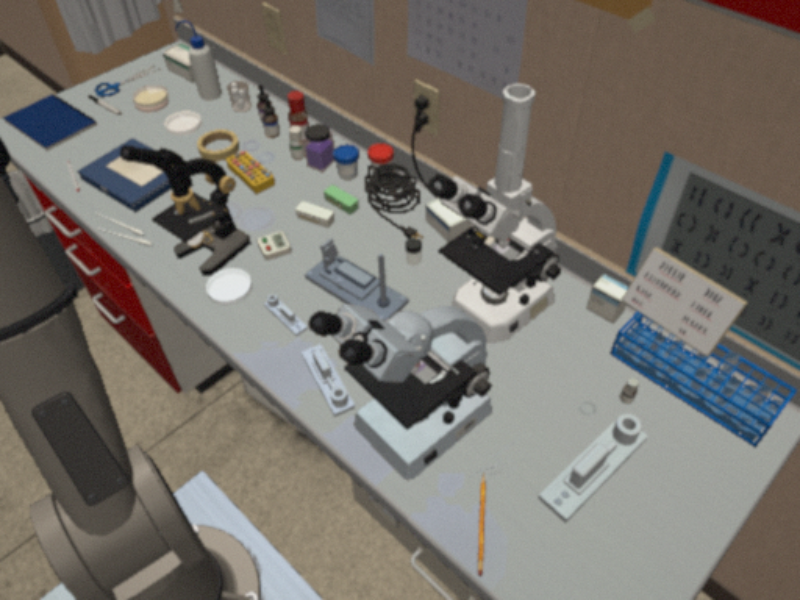

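Top view (800x600): press at (322,308), small platen (300,370), likely middle platen (377,386), large one (563,297). Dish, tub and timer are at (240,386), (330,247) and (228,328). Next I measure.

Run:
```python
from h import *
f=load('top'); C=cloud(f); s=512/800
def crop(n,x0,y0,x1,y1):
    x0,y0,x1,y1=[int(k*s) for k in (x0,y0,x1,y1)]
    P=C[y0:y1,x0:x1]; z=P[...,2]
    m=(z>0.006).astype(np.uint8); k,l,st,_=cv2.connectedComponentsWithStats(m)
    i=1+st[1:,4].argmax(); Q=P[l==i]
    print(n,'bench z',np.median(z[z<0.006]).round(4),len(Q),'rect(m)',cv2.minAreaRect((Q[:,:2]*1000).astype(np.float32)),'zmax',np.percentile(Q[:,2],[50,90,99]).round(3))
    return Q
for a in [('small',270,355,335,385),('mid',335,360,420,410),('large',535,240,590,355),('press',265,275,380,340),('tub',318,235,342,260),('timer',205,310,250,350)]: crop(*a)
import cv2 as c
g=load('scene')['image'][:,:,::-1]
a=c.resize(f['image'][170:270,165:285,::-1],(720,600),interpolation=c.INTER_CUBIC)
c.imwrite('pics/topc.png',a)
c.imwrite('pics/scenec.png',c.resize(g[145:275,150:280],(600,600),interpolation=c.INTER_CUBIC))
```

```text
small bench z -0.0014 149 rect(m) ((406.06268310546875, 222.53736877441406), (315.70269775390625, 62.77014923095703), 61.88173294067383) zmax [0.011 0.03  0.731]
mid bench z -0.0015 417 rect(m) ((380.2613525390625, 150.26193237304688), (154.84022521972656, 107.8640365600586), 70.07320404052734) zmax [0.011 0.043 0.051]
large bench z -0.0014 883 rect(m) ((455.51019287109375, -175.9490966796875), (180.25498962402344, 599.81103515625), 45.66422653198242) zmax [0.016 0.06  0.068]
press bench z -0.0018 1257 rect(m) ((466.624267578125, 239.5062255859375), (371.7362976074219, 218.1494140625), 10.598034858703613) zmax [0.022 0.056 0.141]
tub bench z -0.0018 95 rect(m) ((535.5062866210938, 163.9834442138672), (480.284423828125, 33.00138854980469), 19.81376075744629) zmax [0.048 0.053 1.374]
timer bench z -0.002 275 rect(m) ((456.7425537109375, 297.06768798828125), (497.36993408203125, 65.57252502441406), 59.99458312988281) zmax [0.016 0.02  0.024]
```

View pics/topc.png

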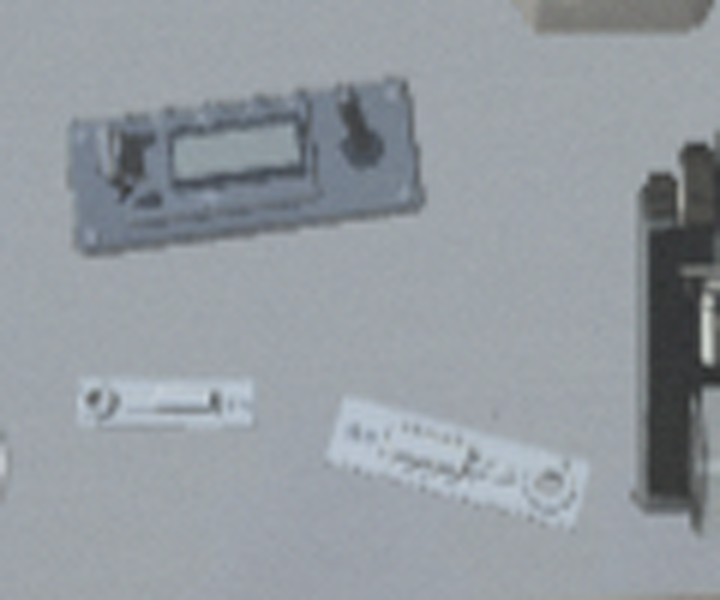

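View pics/scenec.png

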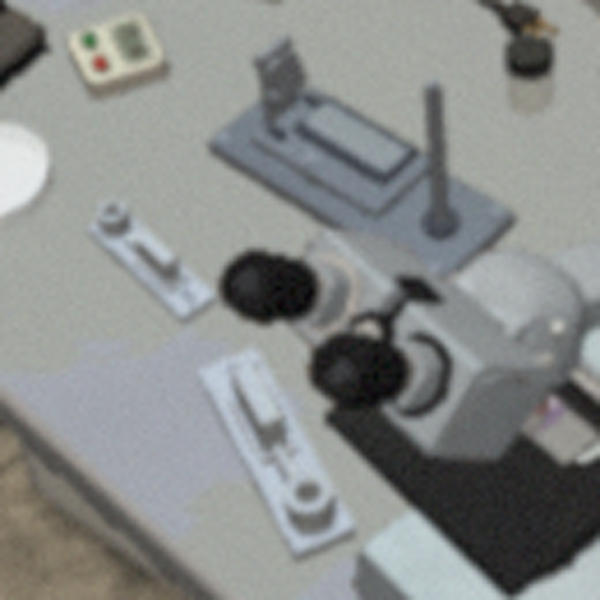

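The crops show the middle platen (crop corners about (340,395), (590,460), (575,530), (325,460)) with its boss to the right. The press has its rod on the right and latch on the left, so both +y axes point to world +y. Next come precise fits in both views.

```bash
cat >> h.py <<'E'
def cast(f,uv,z):
    fl=384/2/np.tan(np.radians(float(f['fovy']))/2); uv=np.atleast_2d(uv).astype(float)
    T=np.linalg.inv(f['world_to_cam'])
    D=np.c_[(uv[:,0]-f['cx'])/fl,-(uv[:,1]-f['cy'])/fl,-np.ones(len(uv))]@T[:3,:3].T
    return T[:3,3]+D*((z-T[2,3])/D[:,2])[:,None]
def proj(f,P):
    fl=384/2/np.tan(np.radians(float(f['fovy']))/2)
    Q=np.atleast_2d(P)@f['world_to_cam'][:3,:3].T+f['world_to_cam'][:3,3]
    return np.c_[f['cx']+fl*Q[:,0]/-Q[:,2],f['cy']-fl*Q[:,1]/-Q[:,2]]
def rect(f,box,fn,z,tag):
    x0,y0,x1,y1=box; S=4
    im=cv2.resize(f['image'][y0:y1,x0:x1],None,fx=S,fy=S,interpolation=cv2.INTER_CUBIC)
    im=cv2.GaussianBlur(im,(0,0),2).astype(float)
    m=cv2.morphologyEx(fn(im).astype(np.uint8),cv2.MORPH_CLOSE,np.ones((13,13)))
    m=cv2.morphologyEx(m,cv2.MORPH_OPEN,np.ones((13,13)))
    cs,_=cv2.findContours(m,cv2.RETR_EXTERNAL,cv2.CHAIN_APPROX_NONE); c=max(cs,key=cv2.contourArea)[:,0]
    uv=(c+.5)/S-.5+[x0,y0]
    W=cast(f,uv,z)[:,:2]*1000
    R=cv2.minAreaRect(W.astype(np.float32)); print(tag,R); 
    d=im.astype(np.uint8).copy(); cv2.drawContours(d,[c[:,None]],-1,(255,0,0),1); return d[:,:,::-1],R
E
python3 - <<'E'
from h import *
f=load('top'); g=load('scene')
# colours (sampled)
for n,F,pts in (('top',f,{'plat':(227,236),'press':(190,209),'bench':(250,220)}),('scene',g,{'plat':(200,236),'press':(240,189),'bench':(230,165)})):
    for k,(u,v) in pts.items(): print(n,k,F['image'][v-1:v+2,u-1:u+2].reshape(-1,3).mean(0))
E
```

```text
top plat [164.33333333 172.22222222 179.44444444]
top press [108.         115.88888889 126.22222222]
top bench [157.22222222 163.55555556 169.44444444]
scene plat [175.55555556 184.88888889 194.44444444]
scene press [121.22222222 130.66666667 139.66666667]
scene bench [163.88888889 167.77777778 161.22222222]
```

Run:
```python
from h import *
f=load('top'); g=load('scene')
def otsu(sgn):
    def fn(im):
        y=(im.mean(2)).astype(np.uint8); 
        t,_=cv2.threshold(y,0,255,cv2.THRESH_OTSU); print('t',t); return y>t if sgn>0 else y<t
    return fn
D=[rect(f,(216,232,266,262),otsu(1),.010,'plat top'),
 rect(g,(190,216,230,268),lambda im:(im[...,2]-im[...,0]>11)&(im.mean(2)>150),.010,'plat scene'),
 rect(f,(174,180,240,215),otsu(-1),.014,'press top')]
h=[cv2.resize(d[0],None,fx=360/d[0].shape[0],fy=360/d[0].shape[0]) for d in D]
cv2.imwrite('pics/m1.png',cv2.resize(np.hstack(h),(800,int(360*800/sum(x.shape[1] for x in h)))))
# cloud: platen
for F,box in((f,(216,232,266,262)),(g,(190,216,230,268))):
    C=cloud(F)[box[1]:box[3],box[0]:box[2]].reshape(-1,3); 
    Q=C[(C[:,2]>.005)&(C[:,2]<.06)]; T=C[(C[:,2]>.04)&(C[:,2]<.06)]
    print('rib/boss top pts',len(T),T.mean(0), cv2.minAreaRect((Q[:,:2]*1000).astype(np.float32)))
    T=C[(C[:,2]>.026)&(C[:,2]<.038)];print(len(T),np.median(T,0))
# press rod & bed
for F,box in((f,(174,180,240,215)),(g,(185,145,270,210))):
    C=cloud(F)[box[1]:box[3],box[0]:box[2]].reshape(-1,3)
    T=C[(C[:,2]>.10)&(C[:,2]<.16)]; print('rod',len(T),np.median(T,0),T[T[:,2].argsort()[-4:]].round(3).tolist())
    T=C[(C[:,2]>.04)&(C[:,2]<.068)]; print('bed',len(T),np.median(T,0), np.histogram(T[:,2],14,(.04,.068))[0])
```

```text
t 174.0
plat top ((412.6034851074219, 139.27493286132812), (156.98904418945312, 42.86910629272461), 71.60105895996094)
plat scene ((415.4111328125, 164.70278930664062), (146.7436981201172, 82.7578353881836), 49.88467025756836)
t 139.0
press top ((599.5578002929688, 262.4641418457031), (88.45050048828125, 217.0325927734375), 5.241044998168945)
rib/boss top pts 60 [0.41608842 0.15562821 0.04462792] ((414.29425048828125, 141.41738891601562), (179.34109497070312, 93.4346923828125), 89.8066635131836)
40 [0.3947612  0.0858269  0.03373691]
rib/boss top pts 101 [0.4121411  0.13678411 0.04650375] ((401.7776184082031, 136.87704467773438), (230.61805725097656, 73.27685546875), 64.40267181396484)
99 [0.39798895 0.09179484 0.03438609]
rod 19 [0.60372146 0.18932734 0.13993032] [[0.604, 0.193, 0.147], [0.607, 0.19, 0.148], [0.607, 0.193, 0.149], [0.603, 0.19, 0.15]]
bed 257 [0.60024901 0.26370295 0.05201429] [ 3  3  4  8 39 71 54 43 16  5  3  2  4  2]
rod 55 [0.60595513 0.18827705 0.12885502] [[0.608, 0.195, 0.149], [0.604, 0.187, 0.149], [0.608, 0.19, 0.152], [0.609, 0.188, 0.153]]
bed 416 [0.60539622 0.25278423 0.05373426] [18 16 10  8 29 54 84 89 68 13  6  5  9  7]
```

View pics/m1.png

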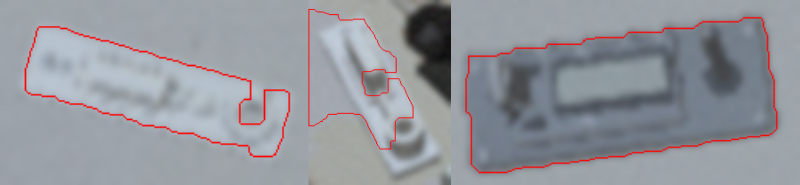

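Fits are good: the platen origin is near (418,156) mm with its +y axis at 71.6°. The press centre is near (601,263) with its axis at 95.2°, and the rod is near (607,190).

```bash
cat >> h.py <<'E'
from scipy.spatial.transform import Rotation as Ro
def delta(p,yaw_y):
    """tool-frame units to TCP p (m) with tool down, tool y at world angle yaw_y(deg)"""
    o=status.get_obs(); R=Ro.from_rotvec(o['orientation']).as_matrix()
    c,s=np.cos(np.radians(yaw_y)),np.sin(np.radians(yaw_y)); y=np.array([c,s,0]); z=np.array([0,0,-1.]); 
    G=np.c_[np.cross(y,z),y,z]; t=Ro.from_matrix(R.T@G).as_rotvec()
    d=np.array(p)-o['tcp_pos']
    print('t',round(o['clock'],2),'tcp',o['tcp_pos'].round(4),'F',o['contact_force'].round(1),'M',o['moment'].round(2),'w',round(o['grip_width'],4),'gf',o['gripper_force'])
    print(' shift units now-axes',(R.T@d/.02).round(3),'after-turn axes',(G.T@d/.02).round(3),'turn units',(t/np.radians(45)).round(4),'j',o['joints'].round(2))
E
python3 - <<'E'
from h import *
C=np.r_[cloud(load('top')).reshape(-1,3),cloud(load('scene')).reshape(-1,3)]
C=C[(C[:,2]>.03)&(C[:,2]<.6)]
for x in np.arange(.2,.8,.06):
    print(round(x,2),[ (lambda q: round(float(np.percentile(q[:,2],98)),2) if len(q)>4 else 0)(C[(abs(C[:,0]-x-.03)<.03)&(abs(C[:,1]-y-.03)<.03)]) for y in np.arange(-.18,.7,.06)])
delta([.418,.156,.12],-18.4)
E
```

```text
0.2 [0, 0, 0, 0, 0, 0, 0, 0, 0, 0, 0, 0, 0.6, 0.58, 0.42]
0.26 [0, 0.38, 0.38, 0.37, 0, 0, 0, 0, 0, 0, 0, 0, 0, 0, 0]
0.32 [0, 0.38, 0.38, 0.38, 0, 0, 0, 0, 0, 0, 0, 0, 0.33, 0, 0]
0.38 [0, 0.33, 0.34, 0.34, 0.04, 0.05, 0.05, 0, 0, 0, 0, 0.13, 0.31, 0.13, 0]
0.44 [0, 0.29, 0.3, 0.19, 0, 0, 0, 0.04, 0.04, 0, 0, 0.13, 0.28, 0.13, 0]
0.5 [0.18, 0.26, 0.26, 0.18, 0, 0, 0, 0, 0, 0, 0, 0.12, 0.22, 0.17, 0]
0.56 [0, 0.21, 0.38, 0.38, 0.38, 0, 0.15, 0.06, 0.1, 0, 0, 0, 0, 0, 0]
0.62 [0, 0, 0.39, 0.39, 0.39, 0, 0.06, 0.05, 0.04, 0, 0, 0.03, 0, 0.03, 0.04]
0.68 [0, 0, 0.34, 0.49, 0.35, 0, 0.06, 0.05, 0, 0, 0.03, 0.03, 0, 0.04, 0.04]
0.74 [0, 0, 0.32, 0.49, 0.19, 0, 0.06, 0.06, 0, 0.09, 0.04, 0.03, 0, 0.08, 0.07]
0.8 [0, 0, 0.18, 0.26, 0.18, 0, 0.06, 0.05, 0.08, 0.09, 0.09, 0.07, 0.07, 0.1, 0.09]
t 0.1 tcp [0.1765 0.6509 0.2024] F [-0.4 -0.5  0.3] M [-0.01  0.01  0.04] w 0.0852 gf 0.0
 shift units now-axes [-18.129 -20.716   4.158] after-turn axes [-19.669  19.267   4.122] turn units [-1.5000e-03  1.8000e-03  2.0717e+00] j [-1.41  0.48  0.02  1.56 -0.01  1.11 -0.08]
```

```bash
R='[-0.863,-0.986,0,0,0,0]'; python3 -m crank '[[-0.863,-0.986,0,0,0,0],[-0.863,-0.986,0,0,0,0],[-0.863,-0.986,0,0,0,0],[-0.863,-0.986,0,0,0,0],[-0.863,-0.986,0,0,0,0],[-0.863,-0.986,0,0,0,0],[-0.863,-0.986,0,0,0,0],[-0.863,-0.986,0,0,0,0],[-0.863,-0.986,0,0,0,0],[-0.863,-0.986,0,0,0,0],[-0.863,-0.986,0,0,0,0],[-0.863,-0.986,0,0,0,0]]' 1
python3 -m crank '[[-0.863,-0.986,0,0,0,0],[-0.863,-0.986,0,0,0,0],[-0.863,-0.986,0,0,0,0],[-0.863,-0.986,0,0,0,0],[-0.863,-0.986,0,0,0,0],[-0.863,-0.986,0,0,0,0],[-0.863,-0.986,0,0,0,0],[-0.863,-0.986,0,0,0,0],[-0.863,-0.986,0,0,0,0]]'
python3 -m crank '[[0,0,0.4,0,0,0.18],[0,0,0.4,0,0,0.18],[0,0,0.4,0,0,0.18],[0,0,0.4,0,0,0.18],[0,0,0.4,0,0,0.18],[0,0,0.4,0,0,0.18],[0,0,0.4,0,0,0.18],[0,0,0.4,0,0,0.18],[0,0,0.4,0,0,0.18],[0,0,0.4,0,0,0.18],[0,0,0.1,0,0,0.18],[0,0,0,0,0,0]]'
python3 -c "
from h import *
delta([.418,.156,.08],-18.4)"
```

```text
clock: 1.3
tcp_pos: [0.3148, 0.3676, 0.203]
orientation: [-0.415, -3.114, 0.001]
contact_force: [0.1, -0.5, -0.1]
grip_width: 0.085
gripper_force: 0.0
clock: 2.2
tcp_pos: [0.4181, 0.1558, 0.2031]
orientation: [-0.415, -3.114, 0.0]
contact_force: [0.6, 0.4, 0.5]
grip_width: 0.0852
gripper_force: 0.0
clock: 3.4
tcp_pos: [0.4176, 0.1567, 0.1208]
orientation: [2.481, 1.927, -0.002]
contact_force: [-0.2, 0.3, 0.9]
grip_width: 0.0854
gripper_force: 0.0
t 3.4 tcp [0.4176 0.1567 0.1208] F [-0.2  0.3  0.9] M [0.02 0.01 0.01] w 0.0854 gf 0.0
 shift units now-axes [-0.026  0.032  2.038] after-turn axes [-0.026  0.032  2.038] turn units [-0.001   0.0016  0.0902] j [-0.92  0.23  0.49  2.19 -0.15  0.76 -0.59]
```

```bash
python3 -m crank '[[0,0.03,0.9,0,0,0.09],[0,0,0.9,0,0,0],[0,0,0.9,0,0,0],[0,0,0.9,0,0,0],[0,0,0.9,0,0,0],[0,0,0.6,0,0,0],[0,0,0.24,0,0,0],[0,0,0,0,0,0]]' 1
python3 -m crank '[[0,0,0,0,0,0],[0,0,0,0,0,0],[0,0,0,0,0,0],[0,0,0,0,0,0],[0,0,0,0,0,0],[0,0,0,0,0,0],[0,0,0,0,0,0],[0,0,0,0,0,0]]' 0 60
python3 - <<'E'
from h import *
delta([.418,.156,.014],-18.4)
for n in('scene','top'): grab(n)
a=cv2.resize(load('scene')['image'][130:290,130:290,::-1],(600,600),interpolation=cv2.INTER_CUBIC); cv2.imwrite('pics/g1.png',a)
E
```

```text
clock: 4.2
tcp_pos: [0.4185, 0.1567, 0.0143]
orientation: [-2.546, -1.841, 0.001]
contact_force: [0.1, -0.2, -0.1]
grip_width: 0.0857
gripper_force: 0.0
clock: 5.0
tcp_pos: [0.419, 0.1569, 0.0149]
orientation: [-2.547, -1.839, -0.001]
contact_force: [-0.4, -0.9, 4.7]
grip_width: 0.0129
gripper_force: 58.6
t 5.0 tcp [0.419  0.1569 0.0149] F [-0.4 -0.9  4.7] M [-0.18  0.21 -0.06] w 0.0129 gf 58.57311308383942
 shift units now-axes [-0.059 -0.034  0.045] after-turn axes [-0.06  -0.034  0.045] turn units [ 0.0005 -0.0008  0.0017] j [-0.82  0.44  0.38  2.25 -0.33  0.51 -0.49]
```

View pics/g1.png

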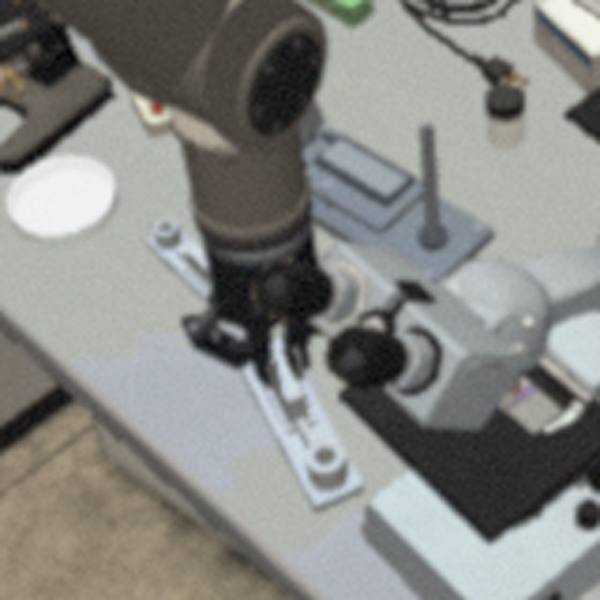

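The picture shows the fingers closed on the platen's rib, at about (285,350) in the crop, with the boss free at (325,465). Now I lift it.

```bash
python3 -m crank '[[0,0,-0.4,0,0,0],[0,0,-0.8,0,0,0],[0,0,-1,0,0,0],[0,0,-1,0,0,0],[0,0,-1,0,0,0],[0,0,-1,0,0,0],[0,0,-1,0,0,0],[0,0,-1,0,0,0],[0,0,-1,0,0,0],[0,0,-1,0,0,0],[0,0,-0.5,0,0,0],[0,0,0,0,0,0]]' 0 80
python3 -c "
from h import *
delta([.600,.264,.21],5.24)"
```

```text
clock: 6.3
tcp_pos: [0.4191, 0.1571, 0.2094]
orientation: [-2.546, -1.839, -0.003]
contact_force: [-0.4, -0.2, -2.8]
grip_width: 0.0118
gripper_force: 78.4
t 6.3 tcp [0.4191 0.1571 0.2094] F [-0.4 -0.2 -2.8] M [ 0.01 -0.08 -0.04] w 0.0118 gf 78.39240364730358
 shift units now-axes [ 7.920e+00  6.907e+00 -6.000e-03] after-turn axes [ 4.499  9.497 -0.028] turn units [ 0.0017 -0.0023 -0.5236] j [-1.    0.08  0.54  2.1  -0.05  0.98 -0.75]
```

```bash
python3 -m crank '[[0,0,0,0,0,-0.13],[0,0,0,0,0,-0.18],[0,0,0,0,0,-0.14],[0,0,0,0,0,-0.073]]'
python3 -m crank '[[0.45,0.95,0,0,0,0],[0.45,0.95,0,0,0,0],[0.45,0.95,0,0,0,0],[0.45,0.95,0,0,0,0],[0.45,0.95,0,0,0,0],[0.45,0.95,0,0,0,0],[0.45,0.95,0,0,0,0],[0.45,0.95,0,0,0,0],[0.45,0.95,0,0,0,0],[0.45,0.95,0,0,0,0],[0,0,0,0,0,0],[0,0,0,0,0,0]]'
python3 - <<'E'
from h import *
delta([.600,.264,.21],5.24)
for n,b in(('scene',(165,80,285,200)),('top',(165,140,265,215))):
    f=grab(n); a=f['image'][b[1]:b[3],b[0]:b[2],::-1]; s=400/a.shape[1]
    cv2.imwrite(f'pics/_{n}.png',cv2.resize(a,(400,int(s*a.shape[0])),interpolation=cv2.INTER_CUBIC))
A,B=cv2.imread('pics/_scene.png'),cv2.imread('pics/_top.png'); B=cv2.copyMakeBorder(B,0,A.shape[0]-B.shape[0],0,0,0)
cv2.imwrite('pics/h1.png',np.hstack([A,B]))
E
```

```text
clock: 6.7
tcp_pos: [0.4177, 0.1563, 0.2072]
orientation: [-2.113, -2.324, 0.004]
contact_force: [0.5, 0.4, -3.0]
grip_width: 0.012
gripper_force: 78.4
clock: 7.9
tcp_pos: [0.5988, 0.2631, 0.2065]
orientation: [-2.118, -2.32, 0.005]
contact_force: [0.4, -0.9, -3.1]
grip_width: 0.0117
gripper_force: 78.6
t 7.9 tcp [0.5988 0.2631 0.2065] F [ 0.4 -0.9 -3.1] M [0.09 0.07 0.04] w 0.0117 gf 78.58354688622057
 shift units now-axes [ 0.038  0.063 -0.175] after-turn axes [ 0.038  0.063 -0.175] turn units [-0.0037  0.0023 -0.0007] j [-0.86  0.47  0.49  1.63 -0.24  1.1  -0.21]
```

View pics/h1.png

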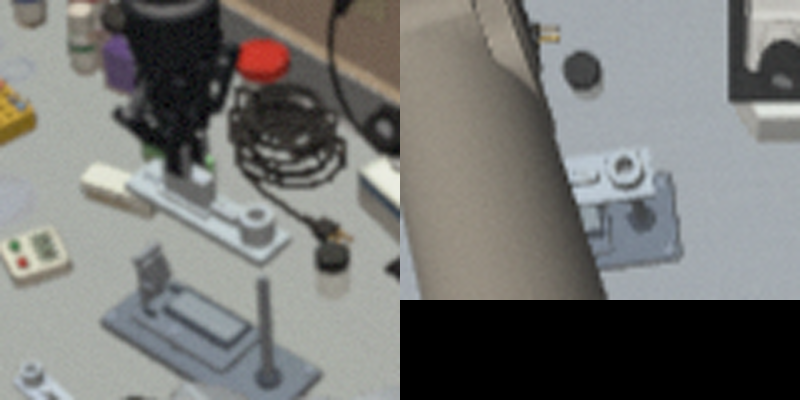

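Left panel: the platen hangs level above the press, boss at (256,218) and rod tip at (263,280). Right panel: the boss hole is at (626,168). Now I measure the hole against the rod.

Run:
```python
from h import *
f=load('top'); g=load('scene')
g0=dict(g); f0=dict(f); f0['image']=cv2.resize(cv2.imread('pics/top0.png'),(512,384),interpolation=cv2.INTER_AREA)
tip=np.array([.607,.190,.150]); print('proj tip top',proj(f,tip),'scene',proj(g,tip))
print('proj rod z.06 top',proj(f,tip-[0,0,.09]))
hole=np.array([.6057,.1884,.2276]); 
for n,F in(('top',f),('scene',g)):
    p=proj(F,hole)[0]; u,v=p.round().astype(int); print(n,'pred hole',p)
    print(F['image'][v-7:v+8,u-8:u+9].mean(2).astype(int))
u,v=proj(g,tip)[0].round().astype(int); print('scene rod',u-8,v-4); print(g['image'][v-4:v+14:1,u-8:u+9].mean(2).astype(int))
u,v=proj(f,tip)[0].round().astype(int); print('top rod',u-8,v-6); print(f0['image'][v-6:v+14,u-8:u+9].mean(2).astype(int))
```

```text
proj tip top [[221.8772233  185.85944556]] scene [[242.89364149 163.70967078]]
proj rod z.06 top [[223.96450734 191.76158201]]
top pred hole [220.34746347 180.43787069]
[[167 168 171 166 168 166 170 169 170 167 168 167 171 168 166 169 168]
 [170 171 166 169 169 170 168 171 171 167 169 170 168 167 169 168 168]
 [169 169 172 166 169 168 167 170 167 170 168 167 168 167 169 168 167]
 [165 169 169 168 167 167 167 168 174 169 171 175 175 174 176 172 168]
 [170 170 167 173 172 175 177 181 188 186 185 186 173 186 194 177 171]
 [179 181 179 183 186 186 193 196 183 180 198 195 163 192 196 179 172]
 [195 197 196 197 181 193 195 172 134 128 162 195 177 188 198 186 170]
 [195 197 196 196 166 192 183 116  85  92  86 178 194 182 195 176 169]
 [198 198 197 198 187 196 165  96  91 109 105 162 195 160 191 176 169]
 [197 195 185 195 185 194 179 106 124 143 147 184 195 135 180 191 173]
 [196 196 152 192 182 182 194 153 173 177 184 199 185 108 157 191 161]
 [173 168 117 189 195 158 181 194 192 193 199 184 133  95 169 196 138]
 [139 132 142 193 198 179 140 169 170 171 165 136  89 129 193 196 133]
 [167 17
[... 3278 characters left out ...]
101 122 127 127 127 122  96  76  71  82 112 124 127 129 128]
 [108  86  99 123 126 126 127 125 111  83  70  72  96 112 123 128 128]
 [114  91 105 123 126 126 126 125 114  85  71  69  77  90 111 124 127]
 [123  99 110 117 126 128 128 118  98  83  73  71  74  83  98 121 127]
 [131  99 110 106 123 129 127 115  93  85  75  71  75  83  91 119 127]
 [138 102 113 102 121 129 129 124 100  88  79  77  79  84  94 120 128]
 [131 104 116 108 124 130 129 127 114  94  84  83  83  88 108 125 128]
 [104  96 112 108 124 130 129 127 125 110  97  95  98 103 120 128 128]
 [ 87  90 108 107 123 128 128 129 128 126 116 114 122 124 126 129 129]
 [104 107 119 112 124 128 129 129 128 129 128 127 129 129 130 131 132]]
```

Hole and rod agree to about 2 mm, and the hole needs to shift +2 mm in world x. I correct that and descend to just past the tip, feeling for contact.

```bash
python3 -m crank '[[0.01,0.09,0.3,-0.004,0.002,0],[0,0,0.7,0,0,0],[0,0,0.6,0,0,0],[0,0,0.2,0,0,0],[0,0,0,0,0,0]]'
python3 -m crank '[[0,0,0.12,0,0,0],[0,0,0.12,0,0,0],[0,0,0.12,0,0,0],[0,0,0,0,0,0]]'
python3 - <<'E'
from h import *
delta([.6008,.2632,.16],5.24)
g=grab('scene')
tip=np.array([.6075,.1885,.15]);u,v=proj(g,tip)[0].round().astype(int)
cv2.imwrite('pics/d1.png',cv2.resize(g['image'][v-60:v+45,u-70:u+50,::-1],(720,630)[:2] and (685,600),interpolation=cv2.INTER_CUBIC))
E
```

```text
clock: 8.5
tcp_pos: [0.6007, 0.2638, 0.1711]
orientation: [2.118, 2.32, 0.002]
contact_force: [-0.1, 0.1, -2.8]
grip_width: 0.0121
gripper_force: 78.6
clock: 8.9
tcp_pos: [0.6014, 0.2641, 0.1651]
orientation: [2.118, 2.32, 0.005]
contact_force: [0.6, 0.9, -2.5]
grip_width: 0.0119
gripper_force: 78.6
t 8.9 tcp [0.6014 0.2641 0.1651] F [ 0.6  0.9 -2.5] M [ 0.02 -0.04 -0.02] w 0.0119 gf 78.57113918289542
 shift units now-axes [-0.043 -0.035  0.253] after-turn axes [-0.043 -0.034  0.253] turn units [ 0.0035 -0.002  -0.0005] j [-0.84  0.52  0.47  1.67 -0.27  1.02 -0.19]
```

View pics/d1.png

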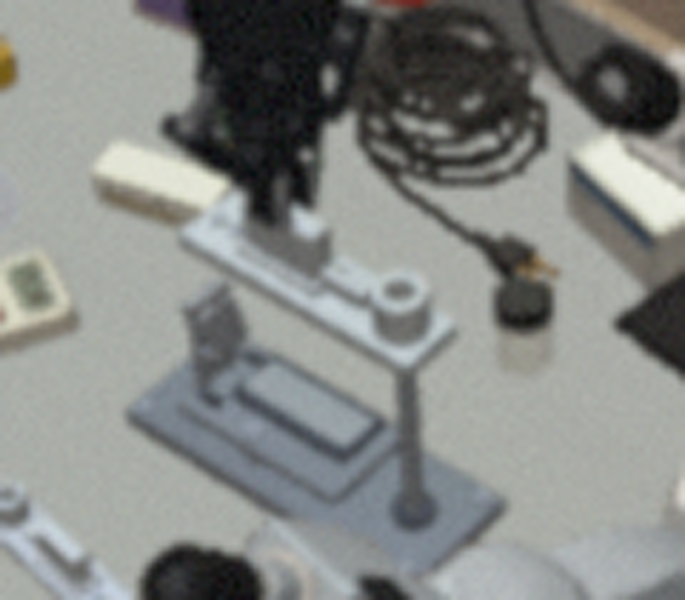

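The boss, at (402,310), sits right over the rod with no contact yet. I continue slowly.

```bash
python3 -m crank '[[-0.04,-0.03,0.1,0,0,0],[0,0,0.15,0,0,0],[0,0,0.15,0,0,0],[0,0,0,0,0,0]]'; python3 -c "
from h import *
delta([.6008,.2632,.158],5.24)"
python3 -m crank '[[0,0,0.15,0,0,0],[0,0,0.15,0,0,0],[0,0,0.1,0,0,0],[0,0,0,0,0,0]]'; python3 -c "
from h import *
delta([.6008,.2632,.150],5.24)"
```

```text
clock: 9.35
tcp_pos: [0.6011, 0.2633, 0.1569]
orientation: [2.117, 2.32, 0.005]
contact_force: [2.0, -0.1, -3.1]
grip_width: 0.012
gripper_force: 78.6
t 9.35 tcp [0.6011 0.2633 0.1569] F [ 2.  -0.1 -3.1] M [ 0.09 -0.12  0.04] w 0.012 gf 78.59518744982779
 shift units now-axes [-0.004 -0.014 -0.057] after-turn axes [-0.004 -0.014 -0.057] turn units [ 0.0039 -0.0018 -0.0003] j [-0.84  0.52  0.47  1.68 -0.27  1.01 -0.19]
clock: 9.75
tcp_pos: [0.6011, 0.2634, 0.149]
orientation: [2.117, 2.32, 0.005]
contact_force: [0.2, -0.1, -3.2]
grip_width: 0.0121
gripper_force: 78.7
t 9.75 tcp [0.6011 0.2634 0.149 ] F [ 0.2 -0.1 -3.2] M [ 0.13 -0.23  0.08] w 0.0121 gf 78.69316306896508
 shift units now-axes [-0.011 -0.016 -0.05 ] after-turn axes [-0.011 -0.016 -0.05 ] turn units [ 0.0039 -0.002  -0.0003] j [-0.84  0.53  0.47  1.68 -0.28  0.99 -0.18]
```

```bash
python3 -m crank '[[0,-0.01,0.3,0.004,-0.002,0],[0,0,0.4,0,0,0],[0,0,0.3,0,0,0],[0,0,0.3,0,0,0],[0,0,0.2,0,0,0],[0,0,0,0,0,0]]'; python3 -c "
from h import *
delta([.6008,.2632,.11],5.24)"
python3 -m crank '[[0,0,0.2,0,0,0],[0,0,0.2,0,0,0],[0,0,0.1,0,0,0],[0,0,0,0,0,0]]'; python3 -c "
from h import *
delta([.6008,.2632,.11],5.24)"
```

```text
clock: 10.35
tcp_pos: [0.6009, 0.2636, 0.1188]
orientation: [-2.118, -2.321, 0.0]
contact_force: [1.5, 2.9, -1.7]
grip_width: 0.0118
gripper_force: 78.9
t 10.35 tcp [0.6009 0.2636 0.1188] F [ 1.5  2.9 -1.7] M [ 0.56 -0.52  0.22] w 0.0118 gf 78.9023613743484
 shift units now-axes [-0.019 -0.009  0.438] after-turn axes [-0.019 -0.009  0.438] turn units [-0. -0.  0.] j [-0.83  0.57  0.45  1.7  -0.29  0.94 -0.17]
clock: 10.75
tcp_pos: [0.601, 0.2636, 0.1091]
orientation: [-2.118, -2.32, -0.0]
contact_force: [2.6, 3.3, -0.7]
grip_width: 0.0122
gripper_force: 79.0
t 10.75 tcp [0.601  0.2636 0.1091] F [ 2.6  3.3 -0.7] M [ 0.78 -0.53  0.19] w 0.0122 gf 79.03457628563046
 shift units now-axes [-0.017 -0.009 -0.045] after-turn axes [-0.017 -0.009 -0.045] turn units [ 0.0001 -0.0002 -0.0002] j [-0.82  0.58  0.45  1.71 -0.3   0.92 -0.16]
```

```bash
python3 -m crank '[[0.03,0.025,0,0,0,0],[0,0,0,0,0,0]]'; python3 -m crank '[[0,0,0.15,0,0,0],[0,0,0.15,0,0,0],[0,0,0,0,0,0]]'; python3 -c "
from h import *
delta([.6008,.2632,.11],5.24)"
```

```text
clock: 10.95
tcp_pos: [0.6014, 0.2636, 0.1093]
orientation: [2.118, 2.32, -0.001]
contact_force: [2.3, 3.1, -2.0]
grip_width: 0.012
gripper_force: 78.9
clock: 11.25
tcp_pos: [0.6011, 0.2637, 0.1027]
orientation: [-2.118, -2.32, 0.001]
contact_force: [2.6, 1.4, -1.2]
grip_width: 0.0117
gripper_force: 78.9
t 11.25 tcp [0.6011 0.2637 0.1027] F [ 2.6  1.4 -1.2] M [ 0.37 -0.48  0.18] w 0.0117 gf 78.91565669327974
 shift units now-axes [-0.022 -0.017 -0.365] after-turn axes [-0.022 -0.016 -0.366] turn units [-0.0009  0.0006 -0.0006] j [-0.82  0.58  0.44  1.71 -0.3   0.91 -0.16]
```

```bash
python3 -m crank '[[0.02,0.03,0.1,0,0,0],[0,0,0.2,0,0,0],[0,0,0.2,0,0,0],[0,0,0,0,0,0]]'; python3 -c "
from h import *
delta([.6008,.2632,.11],5.24)";  python3 -m crank '[[0,0,0.15,0,0,0],[0,0,0.15,0,0,0],[0,0,0,0,0,0]]'; python3 -c "
from h import *
delta([.6008,.2632,.11],5.24)"
```

```text
clock: 11.65
tcp_pos: [0.6015, 0.2638, 0.0924]
orientation: [-2.118, -2.32, 0.002]
contact_force: [1.0, -0.3, -3.3]
grip_width: 0.0121
gripper_force: 78.6
t 11.65 tcp [0.6015 0.2638 0.0924] F [ 1.  -0.3 -3.3] M [ 0.13 -0.28  0.12] w 0.0121 gf 78.58374187722802
 shift units now-axes [-0.025 -0.037 -0.882] after-turn axes [-0.025 -0.036 -0.882] turn units [-0.0016  0.0012 -0.001 ] j [-0.82  0.6   0.44  1.72 -0.31  0.9  -0.16]
clock: 11.95
tcp_pos: [0.6021, 0.2634, 0.087]
orientation: [2.118, 2.319, -0.001]
contact_force: [1.7, -1.3, -3.7]
grip_width: 0.0119
gripper_force: 78.6
t 11.95 tcp [0.6021 0.2634 0.087 ] F [ 1.7 -1.3 -3.7] M [-0.35 -0.44  0.05] w 0.0119 gf 78.64887258969247
 shift units now-axes [-0.007 -0.068 -1.152] after-turn axes [-0.006 -0.068 -1.152] turn units [ 0.0001  0.0013 -0.0015] j [-0.81  0.6   0.44  1.72 -0.31  0.89 -0.16]
```

```bash
for i in 1; do python3 -m crank '[[0,0.01,0.15,0,0,0],[0,0,0.15,0,0,0],[0,0,0,0,0,0]]'; done; python3 -m crank '[[0,0,0.12,0,0,0],[0,0,0.13,0,0,0],[0,0,0,0,0,0]]'; python3 -c "
from h import *
delta([.6015,.2636,.07],5.24)"
```

```text
clock: 12.25
tcp_pos: [0.6021, 0.2637, 0.0809]
orientation: [2.119, 2.319, -0.001]
contact_force: [0.7, -4.3, 0.1]
grip_width: 0.012
gripper_force: 79.0
clock: 12.55
tcp_pos: [0.6022, 0.264, 0.0761]
orientation: [2.118, 2.32, -0.0]
contact_force: [0.4, -3.9, 2.4]
grip_width: 0.0117
gripper_force: 79.2
t 12.55 tcp [0.6022 0.264  0.0761] F [ 0.4 -3.9  2.4] M [-0.78 -0.13  0.03] w 0.0117 gf 79.17848445475101
 shift units now-axes [-0.018 -0.036  0.305] after-turn axes [-0.018 -0.036  0.305] turn units [-0.0001  0.0005 -0.001 ] j [-0.81  0.62  0.43  1.73 -0.32  0.87 -0.15]
```

```bash
python3 -m crank '[[0,0,0.1,0,0,0],[0,0,0.1,0,0,0],[0,0,0,0,0,0]]'; python3 -m crank '[[0,0,0.06,0,0,0],[0,0,0.06,0,0,0],[0,0,0,0,0,0]]'; python3 -c "
from h import *
delta([.6015,.2636,.07],5.24)"
```

```text
clock: 12.85
tcp_pos: [0.6019, 0.2641, 0.0716]
orientation: [2.118, 2.32, -0.001]
contact_force: [1.9, -3.9, -2.1]
grip_width: 0.012
gripper_force: 78.8
clock: 13.15
tcp_pos: [0.602, 0.2641, 0.0696]
orientation: [-2.118, -2.32, 0.001]
contact_force: [1.2, -4.9, -0.8]
grip_width: 0.0119
gripper_force: 78.9
t 13.15 tcp [0.602  0.2641 0.0696] F [ 1.2 -4.9 -0.8] M [-1.07 -0.24 -0.01] w 0.0119 gf 78.92966366373003
 shift units now-axes [-0.023 -0.026 -0.021] after-turn axes [-0.023 -0.026 -0.021] turn units [-0.0006  0.0005 -0.0008] j [-0.81  0.63  0.43  1.73 -0.33  0.86 -0.15]
```

```bash
for i in 1; do python3 -m crank '[[0,0,0.06,0,0,0],[0,0,0,0,0,0]]' | egrep 'tcp|contact'; python3 -m crank '[[0,0,0.06,0,0,0],[0,0,0,0,0,0]]'| egrep 'tcp|contact';python3 -m crank '[[0,0,0.06,0,0,0],[0,0,0,0,0,0]]'| egrep 'tcp|contact'; done
```

```text
tcp_pos: [0.6021, 0.2641, 0.0687]
contact_force: [0.1, -5.4, 0.2]
tcp_pos: [0.6022, 0.264, 0.0676]
contact_force: [0.9, -5.1, 2.0]
tcp_pos: [0.6022, 0.264, 0.0666]
contact_force: [0.1, -4.4, 2.0]
```

```bash
python3 -m crank '[[0,0,0.05,0,0,0],[0,0,0,0,0,0]]' | egrep 'tcp|contact'; python3 -m crank '[[0,0,0.05,0,0,0],[0,0,0,0,0,0]]'| egrep 'tcp|contact';python3 -m crank '[[0,0,0.05,0,0,0],[0,0,0,0,0,0]]'| egrep 'tcp|contact'; python3 -c "
from h import *
delta([.6015,.2636,.07],5.24)"
```

```text
tcp_pos: [0.6022, 0.264, 0.0657]
contact_force: [0.1, -4.4, 3.2]
tcp_pos: [0.6022, 0.2646, 0.0646]
contact_force: [-0.7, -4.7, 3.1]
tcp_pos: [0.6022, 0.2649, 0.0636]
contact_force: [0.1, -3.2, 4.1]
t 14.35 tcp [0.6022 0.2649 0.0636] F [ 0.1 -3.2  4.1] M [-0.84  0.09 -0.01] w 0.0118 gf 79.68289767857641
 shift units now-axes [-0.061 -0.043 -0.322] after-turn axes [-0.061 -0.043 -0.322] turn units [ 0.0005 -0.0008 -0.0003] j [-0.8   0.63  0.42  1.73 -0.33  0.85 -0.14]
```

```bash
python3 -m crank '[[0,0,0.05,0,0,0],[0,0,0,0,0,0]]' | egrep 'tcp|contact'; python3 -m crank '[[0,0,0.05,0,0,0],[0,0,0,0,0,0]]'| egrep 'tcp|contact'
python3 - <<'E'
from h import *
delta([.6015,.2636,.07],5.24)
g=grab('scene'); cv2.imwrite('pics/e1.png',cv2.resize(g['image'][120:210,180:270,::-1],(600,600),interpolation=cv2.INTER_CUBIC))
E
```

```text
tcp_pos: [0.6022, 0.2648, 0.0624]
contact_force: [-0.4, -3.2, 4.6]
tcp_pos: [0.6023, 0.2648, 0.0615]
contact_force: [-1.3, -3.5, 5.1]
t 14.75 tcp [0.6023 0.2648 0.0615] F [-1.3 -3.5  5.1] M [-0.69  0.17  0.02] w 0.012 gf 79.93734213989228
 shift units now-axes [-0.057 -0.043 -0.425] after-turn axes [-0.058 -0.044 -0.425] turn units [ 0.0004 -0.0007 -0.0004] j [-0.8   0.64  0.42  1.73 -0.33  0.84 -0.14]
```

View pics/e1.png

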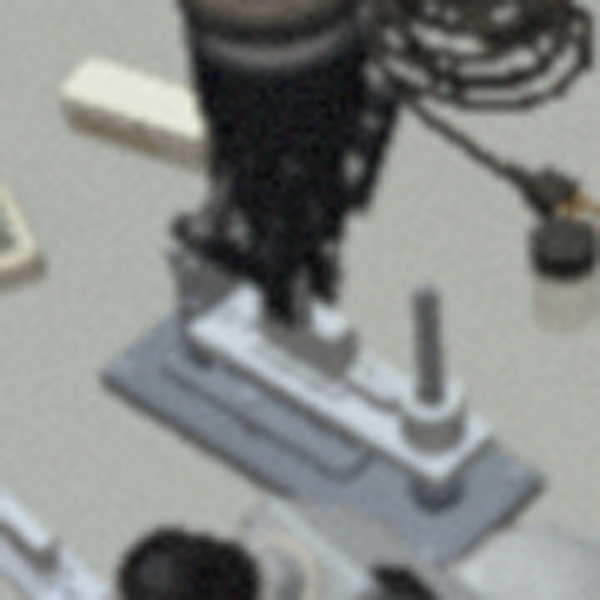

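The rod is through the boss at (430,400), and the platen's far end is against the latch at (195,300), which has not snapped yet. I keep pressing in 1 mm steps.

```bash
python3 -m crank '[[0,0,0.05,0,0,0],[0,0,0,0,0,0]]' | egrep 'tcp|contact'; python3 -m crank '[[0,0,0.05,0,0,0],[0,0,0,0,0,0]]'| egrep 'tcp|contact';  python3 -c "
from h import *
delta([.6015,.2636,.07],5.24)"
```

```text
tcp_pos: [0.6023, 0.2648, 0.0606]
contact_force: [-0.6, -3.3, 6.5]
tcp_pos: [0.6023, 0.2648, 0.0597]
contact_force: [-1.3, -4.2, 7.9]
t 15.2 tcp [0.6023 0.2648 0.0597] F [-1.3 -4.2  7.9] M [-0.74  0.32  0.01] w 0.0126 gf 80.16043880023062
 shift units now-axes [-0.058 -0.044 -0.517] after-turn axes [-0.059 -0.044 -0.517] turn units [ 0.0005 -0.0008 -0.0003] j [-0.8   0.64  0.42  1.73 -0.33  0.84 -0.14]
```

```bash
python3 -m crank '[[0,0,0.05,0,0,0],[0,0,0,0,0,0]]' | egrep 'tcp|contact';  python3 -c "
from h import *
delta([.6015,.2636,.07],5.24)"
```

```text
tcp_pos: [0.6023, 0.2649, 0.0588]
contact_force: [-0.8, -3.8, 7.0]
t 15.4 tcp [0.6023 0.2649 0.0588] F [-0.8 -3.8  7. ] M [-0.71  0.39 -0.01] w 0.012 gf 80.27176836971194
 shift units now-axes [-0.058 -0.047 -0.559] after-turn axes [-0.059 -0.047 -0.559] turn units [ 0.0006 -0.001  -0.0004] j [-0.8   0.64  0.42  1.73 -0.33  0.84 -0.14]
```

```bash
python3 -m crank '[[0,0,0.04,0,0,0],[0,0,0,0,0,0]]' | egrep 'tcp|contact';  python3 -m crank '[[0,0,0.04,0,0,0],[0,0,0,0,0,0]]' | egrep 'tcp|contact';  python3 -c "
from h import *
delta([.6015,.2636,.07],5.24)"
```

```text
tcp_pos: [0.6023, 0.2649, 0.0581]
contact_force: [-2.0, -2.9, 7.6]
tcp_pos: [0.6023, 0.2649, 0.0575]
contact_force: [-2.1, -4.4, 8.3]
t 15.8 tcp [0.6023 0.2649 0.0575] F [-2.1 -4.4  8.3] M [-0.83  0.48  0.02] w 0.012 gf 80.44405085267499
 shift units now-axes [-0.059 -0.047 -0.627] after-turn axes [-0.059 -0.047 -0.627] turn units [ 0.0005 -0.0011 -0.0005] j [-0.8   0.64  0.42  1.73 -0.33  0.84 -0.14]
```

```bash
python3 -m crank '[[0,0,0.04,0,0,0],[0,0,0,0,0,0]]' | egrep 'tcp|contact';  python3 -c "
from h import *
delta([.6015,.2636,.07],5.24)"
```

```text
tcp_pos: [0.6024, 0.2649, 0.0574]
contact_force: [-3.5, -4.6, 13.3]
t 16.0 tcp [0.6024 0.2649 0.0574] F [-3.5 -4.6 13.3] M [-0.96  0.95  0.03] w 0.0119 gf 81.22872121632099
 shift units now-axes [-0.06  -0.051 -0.632] after-turn axes [-0.061 -0.051 -0.632] turn units [ 0.0006 -0.0016 -0.0006] j [-0.8   0.64  0.42  1.73 -0.33  0.84 -0.14]
```

Force rose with no motion, so the bed is at its stop. The y-step near TCP z 0.064 was probably the snap. I back off and check.

```bash
python3 -m crank '[[0,0,-0.1,0,0,0],[0,0,-0.1,0,0,0],[0,0,-0.08,0,0,0],[0,0,0,0,0,0]]' | egrep 'tcp|contact';  python3 - <<'E'
from h import *
delta([.6015,.2636,.07],5.24)
f=grab('scene');cv2.imwrite('pics/k1.png',cv2.resize(f['image'][140:200,185:260,::-1],(750,600),interpolation=cv2.INTER_CUBIC))
E
```

```text
tcp_pos: [0.6023, 0.2649, 0.062]
contact_force: [0.3, -3.6, 4.9]
t 16.4 tcp [0.6023 0.2649 0.062 ] F [ 0.3 -3.6  4.9] M [-0.74  0.14  0.03] w 0.0121 gf 79.87509372644126
 shift units now-axes [-0.059 -0.043 -0.4  ] after-turn axes [-0.059 -0.044 -0.4  ] turn units [ 0.0006 -0.0009 -0.0003] j [-0.8   0.63  0.42  1.73 -0.33  0.84 -0.14]
```

View pics/k1.png

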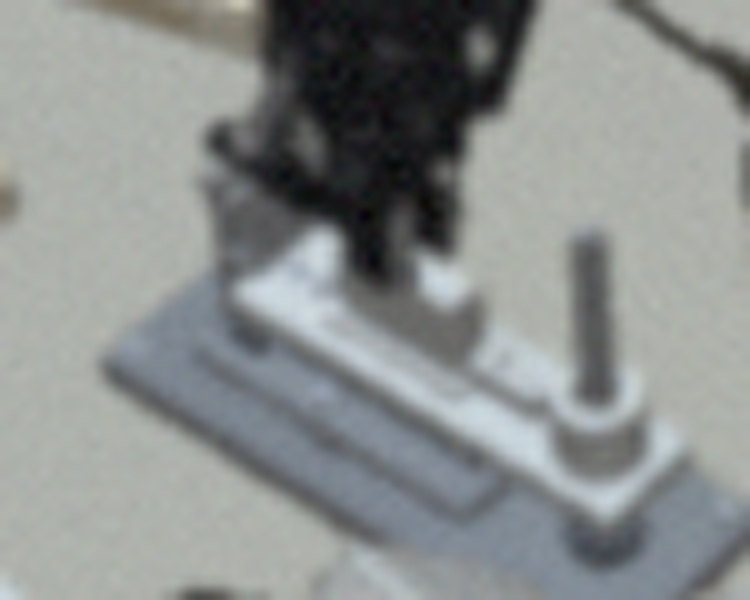

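```bash
for i in 1; do python3 -m crank '[[0,0,-0.05,0,0,0],[0,0,0,0,0,0]]' | egrep 'tcp|contact';  python3 -m crank '[[0,0,-0.05,0,0,0],[0,0,0,0,0,0]]' | egrep 'tcp|contact';python3 -m crank '[[0,0,-0.05,0,0,0],[0,0,0,0,0,0]]' | egrep 'tcp|contact'; done; python3 -c "
from h import *
delta([.6015,.2636,.07],5.24)"
```

```text
tcp_pos: [0.6022, 0.2648, 0.0628]
contact_force: [-0.0, -3.2, 4.4]
tcp_pos: [0.6022, 0.2648, 0.0636]
contact_force: [-0.8, -1.1, 4.8]
tcp_pos: [0.6022, 0.2648, 0.0645]
contact_force: [0.2, -2.1, 2.9]
t 17.05 tcp [0.6022 0.2648 0.0645] F [ 0.2 -2.1  2.9] M [-0.3  -0.04  0.  ] w 0.012 gf 79.55988398054615
 shift units now-axes [-0.055 -0.039 -0.276] after-turn axes [-0.055 -0.039 -0.276] turn units [ 0.0003 -0.0004 -0.0003] j [-0.8   0.63  0.42  1.73 -0.33  0.85 -0.14]
```

```bash
for i in 1; do python3 -m crank '[[0,0,-0.05,0,0,0],[0,0,0,0,0,0]]' | egrep 'tcp|contact';  python3 -m crank '[[0,0,-0.05,0,0,0],[0,0,0,0,0,0]]' | egrep 'tcp|contact';python3 -m crank '[[0,0,-0.05,0,0,0],[0,0,0,0,0,0]]' | egrep 'tcp|contact'; done; python3 -c "
from h import *
delta([.6015,.2636,.07],5.24)"
```

```text
tcp_pos: [0.6018, 0.265, 0.065]
contact_force: [1.6, 0.9, -2.3]
tcp_pos: [0.6017, 0.2654, 0.0659]
contact_force: [1.8, 3.0, -5.9]
tcp_pos: [0.6016, 0.2659, 0.0668]
contact_force: [3.0, 4.0, -8.8]
t 17.65 tcp [0.6016 0.2659 0.0668] F [ 3.   4.  -8.8] M [ 0.84 -0.65 -0.01] w 0.0119 gf 78.41407843865454
 shift units now-axes [-0.114 -0.016 -0.161] after-turn axes [-0.114 -0.016 -0.161] turn units [-0.0005 -0.0014  0.0009] j [-0.81  0.63  0.42  1.73 -0.33  0.85 -0.15]
```

Pulling up meets the latch (Fz -9 N), so the platen is latched. I return to neutral, let go and retreat.

```bash
python3 -m crank '[[-0.03,0,0.09,0,0,0],[0,0,0,0,0,0],[0,0,0,0,0,0]]' | egrep 'tcp|contact'; python3 -m crank '[[0,0,0,0,0,0],[0,0,0,0,0,0],[0,0,0,0,0,0],[0,0,0,0,0,0],[0,0,0,0,0,0],[0,0,0,0,0,0]]' 0.7 20
python3 -m crank '[[0,0,-0.2,0,0,0],[0,0,-0.5,0,0,0],[0,0,-1,0,0,0],[0,0,-1,0,0,0],[0,0,-1,0,0,0],[0,0,-1,0,0,0],[0,0,-1,0,0,0],[0,0,-1,0,0,0],[0,0,-0.5,0,0,0],[0,0,0,0,0,0]]'
python3 - <<'E'
from h import *
f=grab('scene');cv2.imwrite('pics/z1.png',cv2.resize(f['image'][130:205,180:270,::-1],(720,600),interpolation=cv2.INTER_CUBIC))
E
```

```text
tcp_pos: [0.6017, 0.2648, 0.0654]
contact_force: [1.0, 4.0, -6.5]
clock: 18.55
tcp_pos: [0.6022, 0.2636, 0.0658]
orientation: [2.118, 2.32, -0.0]
contact_force: [-0.3, -0.4, 0.0]
grip_width: 0.0598
gripper_force: 0.0
clock: 19.55
tcp_pos: [0.6032, 0.2641, 0.2118]
orientation: [2.118, 2.319, 0.005]
contact_force: [0.7, -0.1, -0.6]
grip_width: 0.0597
gripper_force: 0.0
```

View pics/z1.png

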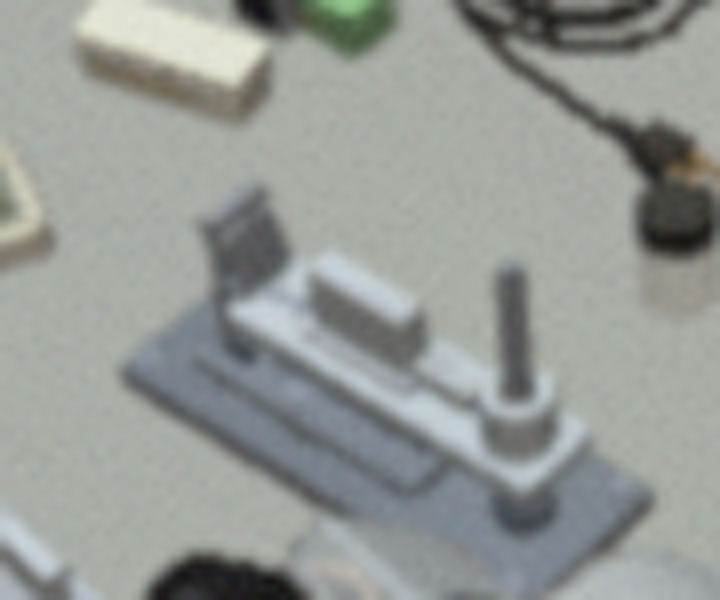

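The platen is on the rod at (515,400), with the latch standing over its far end at (250,280). Next is a quick flatness check.

Run:
```python
from h import *
C=cloud(load('scene')).reshape(-1,3); a=np.radians(95.24); yv=np.array([np.cos(a),np.sin(a)]); xv=np.array([yv[1],-yv[0]])
d=C[:,:2]-[.601,.2635]; y=d@yv*1000; x=d@xv*1000; z=C[:,2]*1000
for lo in range(-100,70,10):
    for s in((-18,-9),(10,18)):
        m=(y>lo)&(y<lo+10)&(x>s[0])&(x<s[1])&(z>45)&(z<75); print(lo,s[0],m.sum(),np.median(z[m]).round(1) if m.any() else '',end=' | ')
    print()
m=(y>-90)&(y<50)&(z>52)&(z<66)&(abs(x)>9)&(abs(x)<19)&~((y<-55)&(y>-95))
print(np.polyfit(y[m],z[m],1),np.polyfit(x[m],z[m],1))
```

```text
-100 -18 7 57.9 | -100 10 5 54.9 | 
-90 -18 11 63.6 | -90 10 4 61.1 | 
-80 -18 18 62.0 | -80 10 0  | 
-70 -18 9 61.5 | -70 10 0  | 
-60 -18 7 60.0 | -60 10 0  | 
-50 -18 7 60.4 | -50 10 2 63.1 | 
-40 -18 9 59.5 | -40 10 6 61.4 | 
-30 -18 11 60.6 | -30 10 5 60.6 | 
-20 -18 10 61.3 | -20 10 2 62.3 | 
-10 -18 8 61.1 | -10 10 0  | 
0 -18 9 59.9 | 0 10 0  | 
10 -18 13 61.1 | 10 10 0  | 
20 -18 9 59.4 | 20 10 0  | 
30 -18 10 59.3 | 30 10 0  | 
40 -18 8 60.7 | 40 10 2 61.1 | 
50 -18 9 61.7 | 50 10 8 66.9 | 
60 -18 8 61.7 | 60 10 0  | 
[-9.77224264e-03  6.01555242e+01] [ 0.08420467 61.01580563]
```

Tilt is about 0.5°, which is within the depth noise, so the platen is flat. I hand in.

```bash
python3 -c "
from bench import r
print(r.hand_in())"
```

```text
the job is handed in; nothing more can be done
None
```

I latched the middle-sized platen flat and in line on the press, let go and handed the job in. I did push the bed to its hard stop (about 16 N) before I noticed the latch had already snapped, and I could not check whether the glass slide is intact.

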